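# Level the staining deck and lock the wedge in

## Task

Take the white wedge out of its dock and push it, nose first, under the free edge of the hinged staining deck until the deck's pointer is level with the height mark on the gauge post. Only then squeeze the lock tab of the sliding stop, keep it squeezed while you slide the stop up against the wedge's heel, and let go so that it locks there with the deck still at the mark. Leave the bottle, the boxes and the spacer block where they are.

Things in the scene. Friction and masses are not known exactly. Their poses are not given: they have to be found in the camera images.
- leveller: Fixed aluminium base slab, 540 x 250 x 6 mm. Origin on the bench under the middle of the deck's free edge; +y is the way the wedge goes in, +x the gauge side, z up. Slab: y -350..190, x -125..125 (only to 45 where y < -30), top z 6. Steel rail at x -76..-66, y -345..-25, top z 22. 'Base' below means this frame, in mm
- mouth (a point): Point on the slab's top under the middle of the deck's free edge (base 0, 0, 6); axes as the base. Two guide cheeks flank the mouth, 48 mm apart inside (x 24..36 either side), y -20..0, up to z 20. The gap under the deck's edge at rest is 18 mm
- deck (a joint): Tilt of the white deck, rad, 0 at rest, grows as its free edge rises: a board 190 (x) x 160 (y) x 10 mm hinged at base y 150, free edge at y 0 (underside z 24 at rest, 18 above the slab), two trays 22 mm high on it. About 1 kg, 5 N at the free edge; it sinks back by its weight
- pointer (a point): tip of the small dark pointer at the deck's free-edge corner on the gauge side, at mid-thickness of the deck (base x 103, y 2, z 29 mm with the deck at rest). It rises with the deck's free edge, one to one
- mark_tip (a point): tip of the height mark: a thin dark tongue 3 mm thick on a black collar, on the white gauge post beside the pointer (post 10 x 10 x 70 mm at base x 119, y 2). Its height is set anew each time, 9 to 16 mm above the pointer's rest height. Not to be moved
- wedge: Loose white plastic wedge 150 long, 40 wide, about 0.2 kg. Origin at the centre of its flat underside; +x to the thin nose (x 75, 6 thick), heel at x -75 (43.5 thick); the top rises 1 mm in 4. Starts on the bench, heel end in the dock, front 100 mm free. The deck will cover the part first gripped: set it down with the nose at the mouth, take it again by the heel end
- wedge_heel (a point): Middle of the wedge's upright heel face (wedge x -75, z 22 mm); axes as the wedge. In place the wedge's +x is base +y and it lies on the slab. It touches the deck when the nose is 48 mm past the edge and reaches the mark with the nose 84 to 112 mm past it (heel at base y -66 to -38); it stays by friction where it is left
- dock: Fixed grey dock for the wedge, open above and in front: two side walls 52 mm apart and a back wall, 40 mm high, no floor. Origin on the bench in the middle of the open front; walls run from x 0 to 55, back wall inside face at x 55 mm; the wedge's nose points along dock -x
- stop (a joint): travel of the sliding stop along the rail, m: the face of the stop stands at base y = -0.260 + value; grows towards the wedge, 0 to 0.24; starts at 0 to 0.05. Rubs with about 2 N when unlocked; locked, it cannot be slid
- stop_face (a point): middle of the stop's front face, which bears on the wedge's heel: an aluminium bar at base x -60..22, z 8..38, facing base +y. This point is at base x 0, z 23; axes as the base
- stop_grip (a point): Middle of the stop's upright grip, squeezed from above along base x: black block (x -108..-78) and, 8 mm from it on the +x side, the steel lock tab (x -70..-62), both 50 long (y), z 42..88, on the carriage (top z 42). 46 mm wide over both free, 38 squeezed. This point: base x -85, z 66, 45 mm behind the stop's face
- tab (a joint): Squeeze of the lock tab, m: 0 out (locked), 0.008 fully in; spring force 10.5 N at 0 to 13 N at 0.008. A tooth on it sits in a V-toothed rack of 4 mm pitch, 3.5 mm deep: keep it in by 0.005 or more to slide. Let go, it springs into the nearest notch and draws the stop up to 2 mm along either way
- bottle: bystander: white jar, 72 diameter, 125 high; origin under its middle
- boxes: bystander: two stacked clear boxes with blue lids, 74 x 104 x 80 mm in all; origin under the middle
- spacer: bystander: plain white rectangular block 40 x 110 x 24 mm, not the wedge; origin under its middle
There are look-alikes about, which are no part of the job. Leave any brown or green look-alike of the wedge alone.

How it is judged (in metres and radians):
On the way, in this order (a step that is already met when the one before it is completed fails the run):
1. the wedge, upright and nose first, holds the deck's pointer within 3 mm of the mark's height, before the stop has been moved (z of pointer in the frame of mark_tip between -0.003 and 0.003 m and y of wedge_heel in the frame of leveller above -0.085 m and angle between wedge's own z axis and vertical below 0.1 rad and z of wedge in the frame of leveller below 0.012 m and distance of stop_face from where it was at the start of the episode below 0.01 m), for 0.3 s.
2. the stop is slid with its lock tab squeezed (value of joint tab above 0.003 m and distance of stop_face from where it was at the start of the episode above 0.05 m), for 0.1 s.
At the end, for the whole second after the job is handed in: The wedge lies flat on the base, nose first under the deck, and the deck's pointer is within 3 mm of the mark's height; the stop's face is against the wedge's heel (gap under 8 mm), its lock tab let go (less than 4 mm in); everything is at rest (z of pointer in the frame of mark_tip between -0.003 and 0.003 m and y of wedge_heel in the frame of leveller above -0.085 m and angle between wedge's own z axis and vertical below 0.1 rad and z of wedge in the frame of leveller below 0.012 m and y of wedge_heel in the frame of stop_face between -0.003 and 0.008 m and value of joint tab below 0.004 m and linear speed of wedge below 0.01 m/s and velocity of joint stop between -0.005 and 0.005 m/s); the robot touches nothing.
It fails at once if the bottle, the boxes or the spacer block is moved by more than 20 mm (distance of any of bottle, boxes, spacer from where it was at the start of the episode above 0.02 m).
It also fails if it takes over 67 s, if anything falls off the work surface, if the arm or the gripper's body presses on something with over 40 N, if the wrist force passes 120 N, or if a joint passes its speed limit or range.

## Robot

A 6-joint arm with a two-finger parallel gripper is mounted at the origin on the work surface. World frame = base frame: x ahead of the robot, y to its left, z up, the work surface at z = 0. Lengths are in m, angles in degrees, forces in N, time in s.
With the tool pointing down it reaches from about 0.225 to 0.725 m from the base axis. Payload 3.1 kg.
Tool frame: the origin (TCP) lies on the centre line of the jaws, within the pads' length; the fingertips stand 22 mm ahead of it and the grasp point (between the pads) lies 3 mm ahead of it; z points along the fingers, y is the line along which they close (so a half turn about z gives the same grasp; the last joint's range is limited). The gripper opens to 85 mm and grips with 20 to 120 N. Pads are 22 mm wide; open, the fingers measure 114 mm over their backs; the gripper's body (76 mm by 85 mm) begins 54 mm behind the grasp point. The pads swing forward as they close: fully open they stand 13 mm farther back than shut.
Start: joints at [67.85, 2.75, 5.684, 92.934, 0, 82.678], TCP at [0.134, 0.508, 0.23] pointing down, gripper open.
Joint ranges: [-166.93, 166.93], [-56.73, 111.36], [-69.38, 81.34], [-121.58, 131.49], [-85.45, 84.26], [-180, 180]. Speed limits (degrees/s): [159.86, 159.86, 180, 180, 180, 180].

## Interface

Orientations are given as a 3x3 rotation matrix whose columns are the frame's x, y, z axes.
In Python, from cell import robot gives the robot as it stands. Calls block until the motion is done:
- robot.move_to(position, orientation): joint-space move of the TCP to a pose.
- robot.servo_line(position, rot=None, v=0.15, until_force=None): straight line of the TCP; rot=None keeps the orientation; v is the mean speed in m/s. With until_force (N) it stops when the force on the tool has changed by that much, and returns True; else False.
- robot.set_joints(angles): joint-space move.
- robot.gripper_to(opening, f_grip=None): opening from 0.0 (shut) to 1.0 (fully open); f_grip is the grip in N (None keeps the last); returns when the fingers have stopped.
- robot.sleep(seconds).
- robot.solve_ik(position, orientation): joint angles nearest the present ones, or None.
- robot.camera(name): name is "scene" or "side" or "wrist"; returns a dict with "pixels" (384x512x3 uint8, blue, green, red), "depth" (384x512 float32, m along the optical axis (not along the pixel's ray), 0 where there is no reading), "K" (3x3 intrinsics, pixels), "world_to_cam" (4x4, takes a point from world to camera coordinates); the wrist camera has in their place "T_tool_cam" (4x4, takes a point from camera to tool coordinates, whose origin is the TCP and whose axes are the flange's). Camera axes: x right, y down, z forward; pixel columns grow to the right and rows downward; lengths in m; the calibration is good to about 2 mm. A picture is of the moment at which its call begins: read the wrist's pose just before it.
A pose or a line that the arm cannot do raises robot.IKError and nothing moves.
- robot.job_done(): hands the job in; it is judged then, once.
Trained networks look in a picture, given as the dict that the camera call returned (one of the last four; its "shot" number tells which), for a name from the list of things; names that differ only in an ending like _2 or _b are one class to them, and where a whole thing is asked for, a point or a joint stands for the part that bears it (a point fixed in the world has none). Each returns a list of dicts, best first, with "confidence" (0 to 1); they miss things now and then, are a little off and sometimes report something else, mostly with a low value. They report only what shows in the picture. A call takes as long as a camera call. They do not tell look-alikes from the thing itself.
- robot.find_in(picture, label): "box" ([left, top, width, height] in pixels, round what is visible of it).
- robot.mark_of(picture, label): "pixel" ([row, column] in pixels: a listed point, or the origin of a listed thing).
Readings, each from a call of its own:
- robot.current_t(): time.
- robot.current_qpos(): joint angles.
- robot.current_dq(): joint speeds.
- robot.current_joint_efforts(): joint torques, N m.
- robot.current_position(): TCP position.
- robot.current_tcp_rot(): TCP orientation.
- robot.current_contact_force(): force on the tool from outside, world axes, zero at the start.
- robot.current_wrist_torque(): the same for the moment, N m.
- robot.current_grip_width(): opening from 0.0 (shut) to 1.0 (fully open).
- robot.current_grip_force(): force on a finger pad.
Only numpy, scipy, OpenCV 4.12 (cv2) and the standard library are available. Lean on these libraries where they do the work, as an engineer would, in place of code of your own. Each camera call takes 0.05 s, during which the arm holds its last target. There are 200 camera calls.

## Working session

There is one attempt and no reset: what is moved stays moved. The work goes in short steps, each a Python script; the robot and the scene stay as the last script left them, time stands still between calls to the robot, and variables do not carry over. Pictures are saved under pics/ and viewed, at most 13 in all, crops included, and the job is handed in when it is done.

```bash
ls; mkdir -p pics
cat > h.py <<'E'
import numpy as np, cv2
from cell import robot
def world(p,rc,win=1):
    r,c=int(round(rc[0])),int(round(rc[1]))
    d=p["depth"][max(r-win,0):r+win+1,max(c-win,0):c+win+1]; d=d[d>0]
    if len(d)==0: return None
    z=np.median(d); K=p["K"]
    pc=np.array([(rc[1]-K[0,2])/K[0,0]*z,(rc[0]-K[1,2])/K[1,1]*z,z,1])
    return (np.linalg.inv(p["world_to_cam"])@pc)[:3]
def cloud(p):
    K=p["K"];z=p["depth"].astype(float);r,c=np.mgrid[:z.shape[0],:z.shape[1]]
    pc=np.stack([(c-K[0,2])/K[0,0]*z,(r-K[1,2])/K[1,1]*z,z,np.ones_like(z)],-1)
    w=(pc@np.linalg.inv(p["world_to_cam"]).T)[...,:3]; w[z<=0]=np.nan
    return w
def wristpic():
    T=np.eye(4);T[:3,:3]=robot.current_tcp_rot();T[:3,3]=robot.current_position()
    p=robot.camera("wrist"); p["world_to_cam"]=np.linalg.inv(T@p["T_tool_cam"]); return p
E
python3 - <<'E'
from h import *
import pickle
ims=[]
for n in("scene","side"):
    p=robot.camera(n); pickle.dump(p,open(f"{n}0.pkl","wb")); cv2.imwrite(f"pics/{n}0.png",p["pixels"])
    print(n,np.linalg.inv(p["world_to_cam"])[:3,3].round(3))
    for l in("leveller","mouth","deck","pointer","mark_tip","wedge","wedge_heel","dock","stop","stop_face","stop_grip","bottle","boxes","spacer"):
        for q in robot.mark_of(p,l)[:3]:
            w=world(p,q["pixel"]); print(l,np.round(q["pixel"]),round(q["confidence"],2),None if w is None else w.round(3))
print(robot.current_t())
E
```

```text
pics
scene [ 1.464 -0.624  1.244]
leveller [222. 214.] 0.73 [ 0.505 -0.005  0.006]
leveller [235. 301.] 0.35 [0.775 0.149 0.06 ]
mouth [222. 214.] 0.95 [ 0.505 -0.002  0.008]Traceback (most recent call last):
  File "<stdin>", line 8, in <module>
ValueError: it knows: bottle, boxes, dock, leveller, mark_tip, mouth, pointer, spacer, stop_face, stop_grip, wedge, wedge_heel
```

Run:
```python
from h import *
import pickle
ims=[]
for n in("scene","side"):
    p=robot.camera(n); pickle.dump(p,open(f"{n}0.pkl","wb")); ims.append(p["pixels"])
    print(n,np.linalg.inv(p["world_to_cam"])[:3,3].round(3))
    for l in("leveller","mouth","pointer","mark_tip","wedge","wedge_heel","dock","stop_face","stop_grip","bottle","boxes","spacer"):
        for q in robot.mark_of(p,l)[:3]:
            w=world(p,q["pixel"]); print(l,np.round(q["pixel"]),round(q["confidence"],2),None if w is None else w.round(3))
print(robot.current_t())
for n,i in zip(("scene","side"),ims): cv2.imwrite(f"pics/{n}0.png",cv2.resize(i,(800,600),interpolation=cv2.INTER_CUBIC))
```

```text
scene [ 1.464 -0.624  1.244]
leveller [225. 212.] 0.7 [ 0.513 -0.016  0.009]
mouth [222. 212.] 0.66 [ 0.501 -0.01   0.008]
pointer [233. 232.] 0.91 [0.588 0.011 0.009]
pointer [224. 212.] 0.41 [ 0.507 -0.014  0.008]
pointer [233. 302.] 0.38 [0.779 0.15  0.073]
mark_tip [267. 255.] 0.62 [ 0.772 -0.041  0.05 ]
mark_tip [231. 236.] 0.47 [0.616 0.007 0.046]
wedge [168. 345.] 0.83 [0.623 0.536 0.029]
wedge [152. 268.] 0.77 [0.352 0.382 0.018]
wedge [140. 320.] 0.66 [0.429 0.596 0.019]
wedge_heel [170. 293.] 0.95 [0.502 0.375 0.027]
wedge_heel [177. 355.] 0.93 [0.674 0.536 0.019]
wedge_heel [126. 315.] 0.83 [0.369 0.627 0.042]
dock [185. 314.] 0.66 [0.615 0.374 0.033]
dock [246. 127.] 0.53 [ 0.47  -0.31   0.085]
stop_face [232. 233.] 0.66 [0.595 0.009 0.025]
stop_face [262. 160.] 0.58 [ 0.554 -0.25   0.037]
stop_face [181. 310.] 0.33 [0.593 0.377 0.033]
stop_grip [243. 124.] 0.78 [ 0.457 -0.313  0.088]
bottle [267. 255.] 0.63 [ 0.771 -0.042  0.051]
boxes [233. 303.] 0.8 [0.776 0.156 0.067]
spacer [296. 214.] 0.72 [ 0.758 -0.193  0.025]
spacer [183. 310.] 0.65 [0.595 0.372 0.029]
spacer [24
[... 282 characters left out ...]
388 0.024]
wedge [177. 175.] 0.6 [0.342 0.385 0.021]
wedge [126. 226.] 0.57 [0.587 0.555 0.021]
wedge_heel [125. 248.] 0.82 [0.662 0.525 0.023]
wedge_heel [159. 170.] 0.78 [0.347 0.459 0.039]
wedge_heel [163. 215.] 0.77 [0.488 0.403 0.007]
dock [157. 240.] 0.53 [0.575 0.386 0.016]
dock [279. 372.] 0.2 [ 0.718 -0.193  0.019]
stop_face [324. 322.] 0.83 [ 0.532 -0.244  0.036]
stop_grip [354. 308.] 0.93 [ 0.456 -0.303  0.086]
bottle [227. 343.] 0.94 [ 0.715 -0.042  0.065]
bottle [227. 301.] 0.19 [0.614 0.016 0.052]
boxes [185. 307.] 0.84 [0.704 0.145 0.054]
boxes [227. 344.] 0.73 [ 0.715 -0.044  0.067]
boxes [232. 298.] 0.69 [0.614 0.03  0.006]
spacer [278. 374.] 0.92 [ 0.721 -0.194  0.022]
1.45
```

View pics/scene0.png

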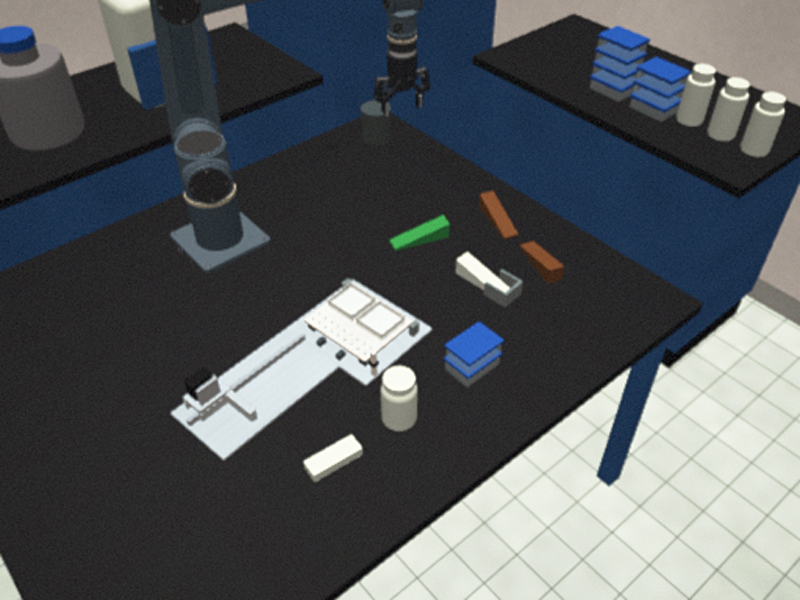

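View pics/side0.png

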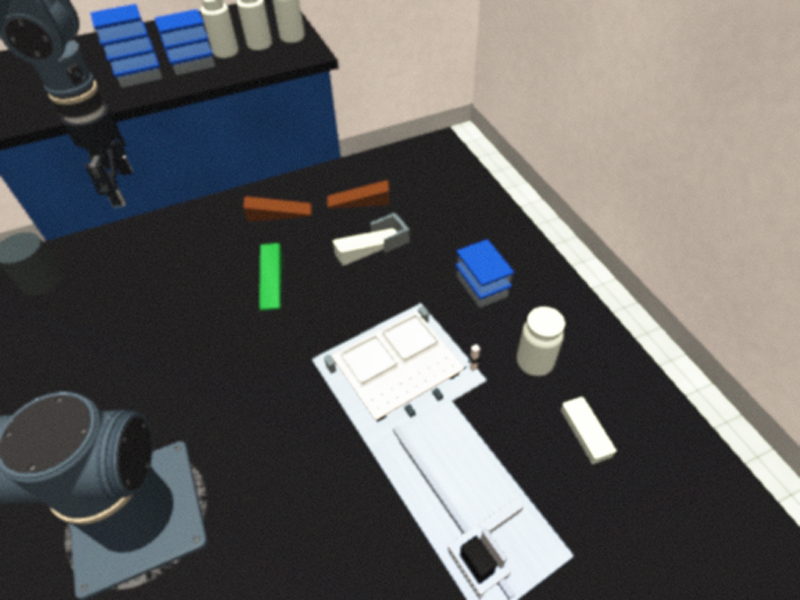

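The white wedge is at scene pixel (483,270) in the 800-wide view and sits in the grey dock. The others are green (420,232), brown (498,213) and (541,260), and the plain white spacer (333,457). Only the white one in the dock fits, and I'll confirm it with a crop and a top-down height map.

```bash
python3 - <<'E'
from h import *
import pickle
P={n:pickle.load(open(n+"0.pkl","rb")) if 0 else None for n in()}
E
ls *.pkl
python3 - <<'E'
from h import *
import pickle
tiles=[]
for n in("scene","side"):
    p=pickle.load(open(n+"0.pkl","rb")); w=cloud(p); px=p["pixels"].astype(int)
    v=px.min(-1)
    # white wedge region
    m=(w[...,0]>.45)&(w[...,0]<.68)&(w[...,1]>.3)&(w[...,1]<.46)&(w[...,2]>.003)
    q=w[m]; b=v[m]
    wh=q[b>150] if (b>150).sum()>50 else q
    top=wh
    c=top[:,:2].mean(0);u,s,vt=np.linalg.svd(top[:,:2]-c);d=vt[0];t=(top[:,:2]-c)@d
    print(n,"wedge n",len(wh),c.round(3),"dir",d.round(3),"range",t.min().round(3),t.max().round(3))
    for a in np.arange(-.09,.09,.02):
        k=(t>a)&(t<a+.02)
        if k.sum()>3: print(round(a+.01,3),np.percentile(top[k,2],[10,50,90]).round(4),k.sum())
    # slab
    m=(w[...,2]>.002)&(w[...,2]<.011)&(v>110)&(w[...,1]<.3)&(w[...,1]>-.5)&(w[...,0]>.3)&(w[...,0]<.72)
    cnt,lab,st,_=cv2.connectedComponentsWithStats(m.astype(np.uint8)); i=1+np.argmax(st[1:,4])
    q=w[lab==i]; r=cv2.minAreaRect((q[:,:2]*1000).astype(np.float32)); print("slab",r,np.median(q[:,2]),len(q), cv2.boxPoints(r).round(0).tolist())
    x0,y0=(270,130) if n=="scene" else (205,130)
    tiles.append(cv2.resize(p["pixels"][y0:y0+75,x0:x0+75],(400,400),interpolation=cv2.INTER_CUBIC))
cv2.imwrite("pics/wedge.png",np.hstack(tiles))
E
```

```text
scene0.pkl
side0.pkl
scene wedge n 281 [0.554 0.403] dir [0.994 0.113] range -0.093 0.092
-0.06 [0.0383 0.0407 0.0449] 28
-0.04 [0.0326 0.0383 0.0423] 48
-0.02 [0.0287 0.0333 0.0376] 43
0.0 [0.0232 0.0284 0.0327] 49
0.02 [0.0193 0.0235 0.0266] 41
0.04 [0.0137 0.0185 0.0233] 34
0.06 [0.0094 0.0133 0.0302] 25
0.08 [0.0086 0.013  0.0415] 10
slab ((501.302001953125, -174.66612243652344), (392.2175598144531, 256.0816650390625), 88.96516418457031) 0.006236722225785751 3237 [[370.0, -368.0], [626.0, -373.0], [633.0, 19.0], [377.0, 24.0]]
side wedge n 318 [0.552 0.401] dir [-0.988 -0.156] range -0.084 0.065
-0.08 [0.004  0.0066 0.009 ] 13
-0.06 [0.0081 0.0118 0.0369] 28
-0.04 [0.0115 0.0163 0.0343] 46
-0.02 [0.017  0.021  0.0237] 45
0.0 [0.0225 0.025  0.0283] 45
0.02 [0.0277 0.0304 0.0332] 51
0.04 [0.0325 0.0357 0.0384] 50
0.06 [0.0361 0.0397 0.0429] 40
slab ((514.3662719726562, -84.2247314453125), (253.68898010253906, 541.3753662109375), 8.238045692443848) 0.004531166965013378 7766 [[350.0, 165.0], [428.0, -370.0], [679.0, -334.0], [601.0, 202.0]]
```

View pics/wedge.png

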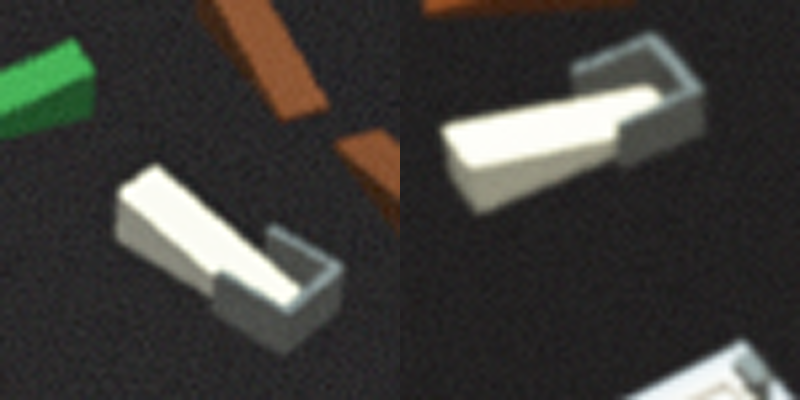

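The crop shows the white wedge with its thick heel free, on the robot side at about (135,215) in the left tile. Its thin nose is in the dock at about (295,290), which is the reverse of the description's wording. It's the only white wedge, so I'll grip the heel end directly, after taking wrist views from above it and of the gauge.

```bash
cat >> h.py <<'E'
YAW=np.radians(8.24); O=np.array([.5029,-.005])
BX=np.array([np.cos(YAW),np.sin(YAW),0]); BY=np.array([-np.sin(YAW),np.cos(YAW),0]); BZ=np.array([0,0,1.])
RB=np.stack([BX,BY,BZ],1)
def b2w(x,y,z): return np.array([O[0],O[1],0])+RB@np.array([x,y,z])/1000
def w2b(w): return (w-np.array([O[0],O[1],0]))@RB*1000
def down(ydir):
    y=np.array([*ydir[:2],0.]);y/=np.linalg.norm(y);z=np.array([0,0,-1.]);return np.stack([np.cross(y,z),y,z],1)
def best(pos,y):
    "down orientation with tool y along +-y whose IK is nearer"
    q=np.array(robot.current_qpos());c=[]
    for s in(1,-1):
        j=robot.solve_ik(pos,down(s*np.array(y)))
        if j is not None:c.append((np.abs(np.array(j)-q).max(),s))
    return down(min(c)[1]*np.array(y))
E
python3 - <<'E'
from h import *
import pickle
pos=[.50,.395,.24]; R=best(pos,[-.13,.99]); robot.move_to(pos,R)
p=wristpic(); pickle.dump(p,open("w1.pkl","wb")); cv2.imwrite("pics/w1.png",p["pixels"])
print(robot.current_t(),robot.current_qpos(),R.round(2).tolist()); print(p["T_tool_cam"].round(3).tolist(), p["K"].tolist())
w=cloud(p);v=p["pixels"].min(-1)
m=(w[...,2]>.003)&(w[...,2]<.06)&(v>120)&(w[...,0]>.44)&(w[...,0]<.68)&(w[...,1]>.3)&(w[...,1]<.47)
cnt,lab,st,_=cv2.connectedComponentsWithStats(m.astype(np.uint8)); i=1+np.argmax(st[1:,4]);q=w[lab==i]
r=cv2.minAreaRect((q[:,:2]*1000).astype(np.float32));print(r,cv2.boxPoints(r).round(1).tolist())
A=np.c_[q[:,:2],np.ones(len(q))];print("plane",np.linalg.lstsq(A,q[:,2],rcond=None)[0],q[:,2].max(),q[:,2].min())
E
```

```text
2.925 [3.23896423e+01 2.04814122e+01 2.74004820e+01 9.69130697e+01
 2.70039997e-02 2.48192447e+01] [[-0.99, -0.13, 0.0], [-0.13, 0.99, 0.0], [-0.0, 0.0, -1.0]]
[[-0.0, -0.951, -0.309, 0.079], [1.0, 0.0, -0.002, 0.001], [0.002, -0.309, 0.951, -0.143], [0.0, 0.0, 0.0, 1.0]] [[295.7710704393016, 0.0, 257.0410562528137], [0.0, 295.7710704393016, 194.67424614230504], [0.0, 0.0, 1.0]]
((565.4259643554688, 404.28558349609375), (150.25746154785156, 39.43815612792969), 5.899160385131836) [[488.70001220703125, 416.20001220703125], [492.70001220703125, 376.8999938964844], [642.2000122070312, 392.3999938964844], [638.0999755859375, 431.6000061035156]]
plane [-0.24850642 -0.02757634  0.17529115] 0.04389851024050467 0.0035832579449168733
```

View pics/w1.png

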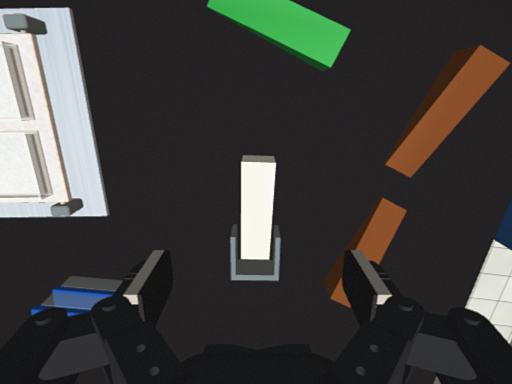

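Top view gives the wedge at centre (565,404) mm, yaw 5.9°, heel at (491,396). In the image the heel is at about (258,157) and the nose in the dock at about (256,260). Next I look at the gauge obliquely to get the mark's height over the pointer.

```bash
cat >> h.py <<'E'
def tilt(a,s=-1):
    a=np.radians(a); z=BY*np.sin(a)-BZ*np.cos(a); x=s*(BY*np.cos(a)+BZ*np.sin(a)); return np.stack([x,np.cross(z,x),z],1)
def gaugeview(xo=70,dist=.22):
    for a in(50,45,40,35,30,25):
        R=tilt(a); Tc=np.array([.079,.001,-.143]); f=R@np.array([-.309,0,.951])
        pos=b2w(108,2,36)-dist*f-R@Tc; pos=pos+BX*(xo-108)/1000
        if robot.solve_ik(pos,R) is not None:
            print("tilt",a,w2b(pos).round(0)); robot.move_to(pos,R); return wristpic()
    print("no ik")
E
python3 - <<'E'
from h import *
import pickle
p=gaugeview()
if p is not None:
    pickle.dump(p,open("g1.pkl","wb"));im=p["pixels"][::-1,::-1].copy()
    cv2.imwrite("pics/g1.png",im)
    for l in("pointer","mark_tip"):
        for q in robot.mark_of(p,l)[:2]:
            w=world(p,q["pixel"],0);print(l,np.round(q["pixel"],1),q["confidence"],None if w is None else w2b(w).round(1))
print(robot.current_t())
E
```

```text
tilt 50 [ 71. -42.  87.]
pointer [187.8 214. ] 0.75 [113.9  61.2   4.3]
pointer [247.3 222.4] 0.16 [138.6 362.7  -1.8]
mark_tip [200.7 208.9] 0.71 [107.2  -1.7  41.7]
5.525
```

View pics/g1.png

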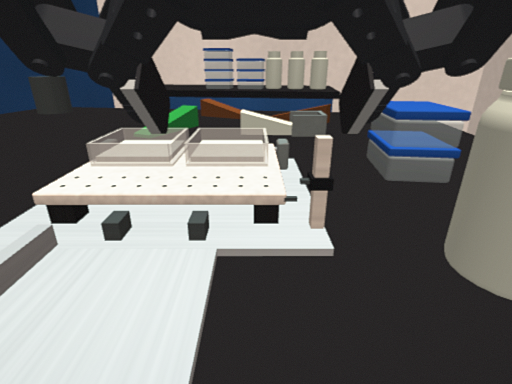

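Run:
```python
from h import *
import pickle
p=pickle.load(open("g1.pkl","rb"));g=p["pixels"][::-1,::-1].min(-1)
print("cols",list(range(288,310)))
for r in range(176,206): print(r,*(f"{x:3d}" for x in g[r,288:310]))
K=p["K"];Ti=np.linalg.inv(p["world_to_cam"])
def ray(r,c,y=2):
    d=Ti[:3,:3]@np.array([(511-c-K[0,2])/K[0,0],(383-r-K[1,2])/K[1,1],1]);o=w2b(Ti[:3,3]);d=RB.T@d
    return (o+d*(y-o[1])/d[1]).round(1)
print(ray(198,297),ray(195.2,297),ray(182.3,302),ray(182,301))
```

```text
cols [288, 289, 290, 291, 292, 293, 294, 295, 296, 297, 298, 299, 300, 301, 302, 303, 304, 305, 306, 307, 308, 309]
176 231 231 231 231 231 231 231 231 231 231 232 236 242 204 110  39  34  38  34  23  14  15
177 230 230 229 229 229 230 229 229 230 230 234 232 231 193 109  50  46  50  49  41  32  20
178 228 228 227 228 227 227 227 227 228 229 232 197 139 122  99  77  80  81  82  80  66  37
179 227 226 227 228 227 228 227 228 228 229 233 178  88  79  86  87  89  88  90  89  73  45
180 230 229 229 229 230 229 230 230 231 233 237 185  77  54  66  68  67  68  69  71  69  53
181 228 228 229 228 229 228 228 228 228 230 235 185  82  41  46  48  48  51  48  52  53  39
182 229 228 229 229 227 228 228 228 229 230 234 196 105  42  41  46  44  46  48  50  51  42
183 232 232 232 232 232 232 231 232 232 232 235 210 134  81  81  83  75  56  43  48  48  40
184 233 233 233 231 232 233 232 232 232 233 235 237 211 173 174 176 164 118  63  34  30  23
185 229 228 228 229 228 228 228 228 228 228 230 233 233 235 237 240 242 202 111  35  18  13
186 231 230 231 231 231 231 231 232 231 232 230 232 232 233 233 
[... 1155 characters left out ...]
  43  41  36  63 194 242 237 235 234 235 234 234 234 235 234 236 229
200  64  62  63  63  61  64  61  56  73 193 238 234 232 231 232 231 232 232 232 232 233 228
201 149 149 149 148 149 150 149 146 146 205 233 232 231 230 231 231 230 232 231 231 233 229
202 243 243 243 242 242 244 243 241 238 236 235 232 231 232 231 232 233 232 232 232 235 228
203 234 234 235 233 234 233 234 233 233 232 230 231 230 231 230 231 230 230 229 231 233 216
204 231 230 231 231 230 230 231 230 230 231 231 230 230 231 230 230 231 231 231 231 234 214
205 231 231 231 232 230 231 231 232 231 231 231 232 232 232 232 231 231 231 232 233 235 206
[104.7   2.   27.6] [104.6   2.   29.9] [107.7   2.   40.3] [107.    2.   40.5]
```

The gauge view (flipped) shows the pointer tip at about (297,198) and the mark tip at about (300,181), roughly 14 mm apart. That puts the target heel at about base y -45. Now I grip the heel end, lift the wedge out and carry it to a hover in front of the mouth.

Run:
```python
from h import *
import pickle
u=np.array([np.cos(np.radians(5.9)),np.sin(np.radians(5.9))]); heel=np.array([.4907,.3965]); g=heel+.014*u
Rg=down([-u[1],u[0]]);  # tool x = ?
print("tool x",Rg[:,0].round(2))
Rp=tilt(0,-1); print(robot.solve_ik(b2w(0,-164,150),Rp), robot.solve_ik(b2w(0,-31,46),Rp))
robot.move_to([*g,.13],Rg)
robot.gripper_to(.85)
robot.servo_line([*g,.040],v=.12)
robot.gripper_to(0.0,f_grip=50)
print(robot.current_grip_width(),robot.current_grip_force(),robot.current_t())
robot.servo_line([*g,.20],v=.15)
robot.move_to(b2w(0,-164,190),Rp)
robot.servo_line(b2w(0,-164,110),v=.12)
p=wristpic(); pickle.dump(p,open("w2.pkl","wb")); cv2.imwrite("pics/w2.png",p["pixels"])
print(robot.current_grip_width(),robot.current_t(),robot.current_qpos())
w=(cloud(p)-[*O,0])@RB*1000; v=p["pixels"].max(-1)
m=(w[...,2]>12)&(w[...,2]<24)&(v<110)&(abs(w[...,0])<60)&(w[...,1]>-35)&(w[...,1]<8)
cnt,lab,st,_=cv2.connectedComponentsWithStats(m.astype(np.uint8))
for i in range(1,cnt):
    if st[i,4]>20: q=w[lab==i]; print("cheek?",st[i],np.percentile(q,[3,50,97],axis=0).round(1).tolist())
m=(w[...,2]>40)&(p["pixels"].min(-1)>120)&(abs(w[...,0])<45)&(w[...,1]>-180)&(w[...,1]<0)
q=w[m];print(len(q)); r=cv2.minAreaRect(q[:,:2].astype(np.float32));print("held",r,cv2.boxPoints(r).round(1).tolist(),np.percentile(q,[1,99],axis=0).round(1).tolist())
```

```text
tool x [-0.99 -0.1  -0.  ]
[ -24.58844609    6.61344415    0.73628165   84.12283749    0.
 -122.82844609] [ -11.58133448    2.69344973  -15.43046444   71.87608582    0.
 -109.82133448]
0.000561507047448463 0.48669093986973166 9.875
-0.0031155863863610326 14.1833 [-2.45825710e+01  7.15118751e+00 -3.10106167e+00  7.96203594e+01
  4.63514145e-04 -1.22828614e+02]
328
held ((-0.4118080139160156, -164.16860961914062), (78.86540222167969, 24.49064826965332), 0.2245408445596695) [[-39.900001525878906, -152.10000610351562], [-39.79999923706055, -176.60000610351562], [39.099998474121094, -176.3000030517578], [39.0, -151.8000030517578]] [[-38.8, -176.4, 115.4], [36.8, -152.4, 186.2]]
```

View pics/w2.png

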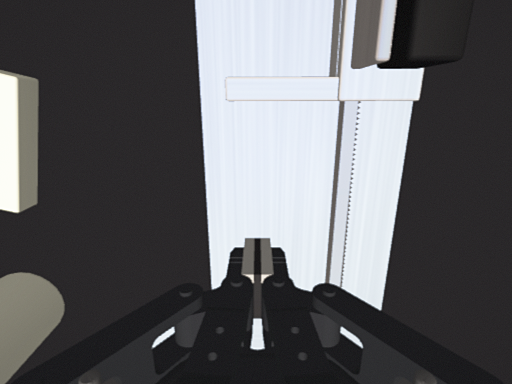

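The grip missed: the fingers are shut and empty. I'll find out where the wedge is now.

```bash
cat >> h.py <<'E'
def findwedge(p):
    w=cloud(p);v=p["pixels"].min(-1)
    m=(w[...,2]>.003)&(w[...,2]<.06)&(v>120)&(w[...,0]>.4)&(w[...,0]<.68)&(w[...,1]>.3)&(w[...,1]<.5)
    cnt,lab,st,_=cv2.connectedComponentsWithStats(m.astype(np.uint8)); i=1+np.argmax(st[1:,4]);q=w[lab==i]
    r=cv2.minAreaRect((q[:,:2]*1000).astype(np.float32));print(r,cv2.boxPoints(r).round(1).tolist(),q[:,2].max(),len(q))
    k=q[:,2]>.03; print("plane",np.linalg.lstsq(np.c_[q[:,:2],np.ones(len(q))],q[:,2],rcond=None)[0])
E
python3 - <<'E'
from h import *
p=robot.camera("side"); findwedge(p); q=robot.camera("scene"); findwedge(q)
im=np.hstack([cv2.resize(a["pixels"][y0:y0+75,x0:x0+75],(400,400),interpolation=cv2.INTER_CUBIC) for a,x0,y0 in((q,270,130),(p,205,130))])
cv2.imwrite("pics/after.png",im)
E
```

```text
Traceback (most recent call last):
  File "h.py", line 44, in findwedge
    cnt,lab,st,_=cv2.connectedComponentsWithStats(m.astype(np.uint8)); i=1+np.argmax(st[1:,4]);q=w[lab==i]
                                                                           ~~~~~~~~~^^^^^^^^^^
ValueError: attempt to get argmax of an empty sequence
```

Run:
```python
from h import *
q=robot.camera("scene"); p=robot.camera("side")
import pickle; pickle.dump(p,open("side1.pkl","wb")); pickle.dump(q,open("scene1.pkl","wb"))
cv2.imwrite("pics/after.png",np.hstack([cv2.resize(a["pixels"][90:300,:],None,fx=.78,fy=1.4) for a in (q,p)]))
for n,a in(("scene",q),("side",p)):
    w=cloud(a);print(n,"brightness at dock",a["pixels"][150:170,225:245].max() if n=="side" else a["pixels"][165:185,295:320].max())
    for d in robot.mark_of(a,"wedge")[:4]:
        r,c=np.round(d["pixel"]).astype(int);print(d,world(a,d["pixel"]),a["pixels"][r,c])
```

```text
scene brightness at dock 255
{'pixel': [141.8, 320.8], 'confidence': 0.93} [0.43910542 0.59317908 0.01671675] [ 50  87 142]
{'pixel': [260.4, 159.6], 'confidence': 0.66} [ 0.54841088 -0.24726645  0.03624429] [234 231 222]
{'pixel': [179.0, 310.7], 'confidence': 0.65} [0.576942   0.39638084 0.02224706] [239 250 249]
{'pixel': [155.7, 268.5], 'confidence': 0.62} [0.35508381 0.38119422 0.00372178] [45 73 39]
side brightness at dock 120
{'pixel': [178.7, 174.8], 'confidence': 0.5} [ 0.30470426 -0.12403046  0.55020933] [47 42 36]
```

View pics/after.png

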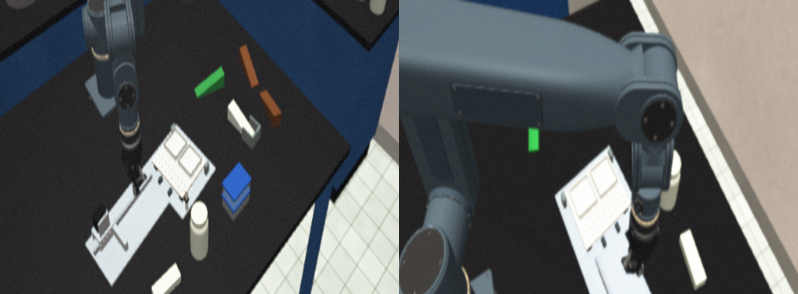

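Only the arm hid it: the wedge is still in the dock, at about (238,112) in the left half. I'll go back, look from above, and recheck before gripping again.

Run:
```python
from h import *
import pickle
robot.servo_line(b2w(0,-164,190),v=.2)
R=down([-.103,.995]); robot.move_to([.50,.395,.24],R)
p=wristpic(); findwedge(p); cv2.imwrite("pics/w3.png",p["pixels"]); pickle.dump(p,open("w3.pkl","wb"))
w=cloud(p);print(robot.current_t(), robot.current_position(), w[150:262:10,258].round(4).tolist())
q=w[(w[...,2]>-.01)&(w[...,2]<.003)]; print("bench z",np.median(q[:,2]))
```

```text
((554.3717651367188, 402.7558898925781), (128.0860595703125, 39.9634895324707), 5.6830830574035645) [[488.70001220703125, 416.29998779296875], [492.6000061035156, 376.5], [620.0999755859375, 389.20001220703125], [616.0999755859375, 429.0]] 0.04414617164088058 2458
plane [-0.24928082 -0.02760549  0.17577933]
17.2583 [0.50038352 0.39427479 0.23971664] [[0.4852, 0.3937, -0.0002], [0.491, 0.3943, 0.0365], [0.5022, 0.3954, 0.0403], [0.5155, 0.3968, 0.0361], [0.5293, 0.3982, 0.0325], [0.5436, 0.3997, 0.0288], [0.5582, 0.4012, 0.0258], [0.5742, 0.4029, 0.0207], [0.5893, 0.4045, 0.0192], [0.49, 0.3941, 0.2473], [0.4897, 0.394, 0.2583], [0.4901, 0.3941, 0.2668]]
bench z -0.0010871575368275044
```

View pics/w3.png

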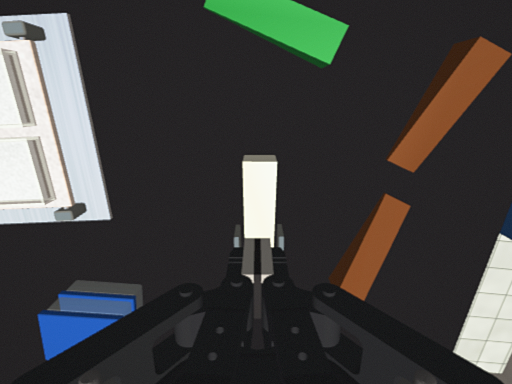

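The shut fingertips show at row ~240. By geometry and depth that puts them about 7 mm *behind* the reported TCP, not 22 mm ahead, so the first close passed over the wedge. I'll measure the tip offset from the camera with the fingers part-open, then grip accordingly.

```bash
cat >> h.py <<'E'
def tips(p):
    "tip z in tool coords (+ = ahead of TCP), as seen by wrist camera"
    q=cloud(p); t=(q-robot.current_position())@np.array(robot.current_tcp_rot())
    m=(abs(t[...,0])<.02)&(abs(t[...,1])<.065)&(t[...,2]>-.06)&(t[...,2]<.05); t=t[m]
    return [(len(t[s]),np.percentile(t[s],99,axis=0).round(3).tolist()) for s in (t[:,1]<0,t[:,1]>0) if s.sum()]
E
python3 - <<'E'
from h import *
for o in(.47,.75):
    robot.gripper_to(o); p=wristpic(); print(o,robot.current_grip_width(),tips(p))
u=np.array([np.cos(np.radians(5.8)),np.sin(np.radians(5.8))]); heel=np.array([.4907,.3965]); g=heel+.014*u
R=down([-u[1],u[0]])
robot.move_to([*g,.10],R); print(robot.current_t())
E
```

```text
0.47 0.46964639291595256 [(5532, [0.013, -0.019, -0.007]), (5571, [0.013, 0.053, -0.007])]
0.75 0.7493427974249199 [(4136, [0.013, -0.031, -0.01]), (4237, [0.013, 0.063, -0.01])]
18.8
```

Run:
```python
from h import *
import pickle
u=np.array([np.cos(np.radians(5.8)),np.sin(np.radians(5.8))]); heel=np.array([.4907,.3965]); g=heel+.014*u
print("hit",robot.servo_line([*g,.012],v=.1,until_force=8))
robot.gripper_to(0.0,f_grip=50)
print(robot.current_grip_width(),robot.current_grip_force(),robot.current_position(),robot.current_t())
if robot.current_grip_width()>.3:
    robot.servo_line([*g,.16],v=.15)
    Rp=tilt(0,-1)
    robot.move_to(b2w(0,-164,170),Rp)
    robot.servo_line(b2w(0,-164,75),v=.15)
    p=wristpic(); pickle.dump(p,open("w4.pkl","wb")); cv2.imwrite("pics/w4.png",p["pixels"])
    print(robot.current_grip_width(),robot.current_t())
```

```text
hit False
0.45920438663147295 52.71473944187164 [0.50554012 0.39850596 0.01340627] 20.1667
0.4548721253776694 24.3583
```

View pics/w4.png

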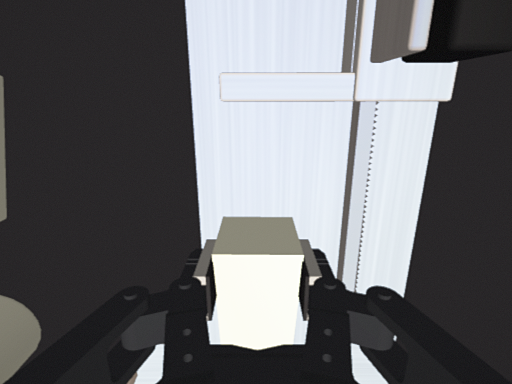

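The wedge is held, heel face at rows 217–253, cols 213–300. I'll check the leveller frame against the rail and slab edges in this picture.

Run:
```python
from h import *
import pickle
p=pickle.load(open("w4.pkl","rb")); w=(cloud(p)-[*O,0])@RB*1000; px=p["pixels"].min(-1)
sl=(w[...,2]>1)&(w[...,2]<11)&(px>120)
for a,b in((-320,-290),(-290,-260),(-235,-215),(-215,-195),(-195,-175)):
    k=sl&(w[...,1]>a)&(w[...,1]<b)
    k2=(w[...,2]>17)&(w[...,2]<26)&(w[...,1]>a)&(w[...,1]<b)&(w[...,0]<-40)&(w[...,0]>-120)
    q=w[k];print(a,len(q),"slab x",np.percentile(q[:,0],[.5,99.5]).round(1) if len(q) else 0,"z",np.median(q[:,2]).round(1) if len(q) else 0,"rail x",np.percentile(w[k2][:,0],[2,98]).round(1) if k2.sum()>20 else 0,k2.sum())
k=(w[...,2]>33)&(w[...,2]<42)&(abs(w[...,0])<20)&(w[...,1]<-200)&(w[...,1]>-300)
print("bar y",np.percentile(w[k][:,1],[1,99]).round(1),"right end x",np.percentile(w[(w[...,2]>33)&(w[...,2]<42)&(w[...,1]<-200)&(w[...,1]>-300)][:,0],99.5))
k=(px>60)&(w[...,1]<-150)&(w[...,1]>-190)&(w[...,2]>60)&(abs(w[...,0])<20); q=w[k]; 
print("heel",len(q),np.percentile(q,[1,50,99],axis=0).round(1).tolist())
k=(px>200)&(w[...,1]<-120)&(w[...,1]>-178)&(w[...,2]>60)&(abs(w[...,0])<30);q=w[k];print("top",np.percentile(q,[1,99],axis=0).round(1).tolist(),np.linalg.lstsq(np.c_[q[:,:2],np.ones(len(q))],q[:,2],rcond=None)[0])
print(w2b(robot.current_position()))
```

```text
-320 3602 slab x [-54.2  46.1] z 5.1 rail x [-54.8 -54. ] 71
-290 7670 slab x [-54.4  46. ] z 5.1 rail x [-54.8 -53.9] 228
-235 6229 slab x [-122.7   45.7] z 5.0 rail x [-76.2 -64.3] 540
-215 5676 slab x [-122.7   45.5] z 4.9 rail x [-74.9 -64.3] 489
-195 5259 slab x [-122.9   45.6] z 4.9 rail x [-76.1 -64.4] 451
bar y [-257.9 -242. ] right end x 22.38679161969857
heel 7011 [[-19.1, -179.7, 63.1], [0.6, -175.9, 99.8], [19.6, -150.7, 150.3]]
top [[-18.1, -177.6, 89.9], [21.1, -120.8, 105.6]] [ 6.93047186e-04 -2.64390704e-01  5.79366285e+01]
[   1.06390025 -164.51393576   76.55937891]
```

Run:
```python
from h import *
P=lambda:w2b(np.array(robot.current_position())).round(1)
print("contact",robot.servo_line(b2w(1,-164,14),v=.05,until_force=5),P(),np.round(robot.current_contact_force(),1))
z=P()[2]
print("stopped",robot.servo_line(b2w(1,-110,z),v=.06,until_force=25),P(),np.round(robot.current_contact_force(),1))
print("stopped",robot.servo_line(b2w(1,-38,z),v=.05,until_force=25),P(),np.round(robot.current_contact_force(),1),robot.current_grip_width(),robot.current_t())
q=robot.camera("scene");p=robot.camera("side")
cv2.imwrite("pics/ins.png",np.hstack([cv2.resize(q["pixels"][190:265,170:270],(400,300),interpolation=cv2.INTER_CUBIC),cv2.resize(p["pixels"][200:275,240:340],(400,300),interpolation=cv2.INTER_CUBIC)]))
w=cloud(q);b=(w-[*O,0])@RB*1000
k=(abs(b[...,0]-60)<30)&(b[...,1]>3)&(b[...,1]<12);print("deck edge top z",np.percentile(b[k][:,2],[20,50,80]))
```

```text
contact True [   0.5 -163.8   19.4] [ 0.8 -1.1  3. ]
stopped False [   1.  -109.1   19.4] [-0.1 -0.6  6.3]
stopped False [  0.9 -40.   19.4] [ 0.2 -9.2  3.4] 0.45995785673730916 27.9917
deck edge top z [ 5.14590414 25.00877529 45.97536924]
```

View pics/ins.png

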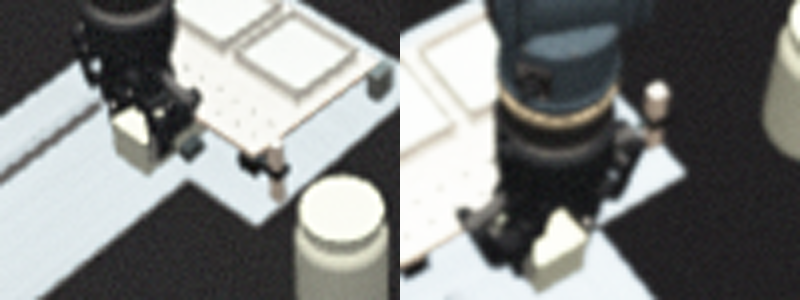

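The deck rides up on the wedge: the heel is at about (135,145) in the left tile and the pointer at about (250,160), just under the mark. I'll finish the push, release, back off and check the gauge.

Run:
```python
from h import *
import pickle
P=lambda:w2b(np.array(robot.current_position())).round(1)
robot.servo_line(b2w(1,-30.5,19.4),v=.04,until_force=25);robot.sleep(.3);print(P(),np.round(robot.current_contact_force(),1))
robot.gripper_to(.7);
x,y,z=P(); robot.servo_line(b2w(x,y,105),v=.15)
robot.servo_line(b2w(40,-60,125),v=.2)
p=gaugeview()
pickle.dump(p,open("g2.pkl","wb"));im=p["pixels"][::-1,::-1].copy();cv2.imwrite("pics/g2.png",im)
g=im.min(-1);print(robot.current_t())
for l in("pointer","mark_tip"):
    for q in robot.mark_of(p,l)[:2]: print(l,(383-q["pixel"][0]).__round__(1),(511-q["pixel"][1]).__round__(1),q["confidence"])
for r in range(170,192): print(r,*(f"{v:3d}" for v in g[r,284:308]))
```

```text
[  0.9 -32.   19.4] [ 1.8 -7.   4.4]
tilt 50 [ 71. -42.  87.]
30.9167
pointer 178.7 298.2 0.72
pointer 267.6 507.2 0.48
mark_tip 180.7 302.3 0.6
170 247 244 239 237 234 233 233 232 232 232 232 232 232 232 236 240 187  73  30  35  37  38  39  38
171 244 243 236 234 231 232 231 231 232 231 232 232 232 233 234 238 214 128  43  33  39  38  40  41
172 244 244 238 233 231 230 230 230 230 230 230 230 231 230 232 236 240 182  72  26  37  40  41  37
173 245 246 243 235 233 230 230 231 231 230 231 230 231 232 231 233 238 213 128  43  32  35  38  38
174 244 245 245 237 232 230 231 231 231 231 231 231 232 231 231 232 235 240 185  76  31  35  38  41
175 232 233 233 224 209 227 234 235 234 234 234 234 234 234 234 233 236 241 217 129  44  32  33  38
176 191 192 192 178 169 216 234 235 235 234 235 234 235 235 233 234 237 236 231 169  67  52  53  57
177 161 164 164 157 152 182 192 193 192 193 194 193 192 193 192 214 236 191 116  94  87  90  93  91
178 162 163 156 144 121 104  91  92  92  91  92  90  90  89  91 131 209 181  89  78  85  88  87  88
179 162 160 129  74  55  50  50  49  49  50  49  49  50
[... 544 characters left out ...]

185 128 132 139 148 214 234 234 233 232 232 233 232 233 232 233 231 232 233 232 233 234 236 241 185
186 158 161 181 202 226 235 235 234 234 234 234 234 233 234 234 233 234 233 233 233 234 236 239 217
187 233 234 233 232 232 231 231 230 230 229 231 230 230 230 230 230 230 230 230 230 229 231 234 238
188 233 232 232 231 230 230 230 230 230 230 230 230 231 230 230 229 230 230 229 230 230 230 232 237
189 228 229 228 228 228 228 228 228 229 228 228 228 227 228 228 229 228 228 228 228 228 228 229 232
190 230 231 231 231 231 231 231 230 230 231 230 230 230 230 230 231 230 230 230 229 231 230 231 232
191 233 234 233 234 234 233 233 234 234 233 234 234 233 234 234 234 234 234 233 233 234 233 233 234
```

View pics/g2.png

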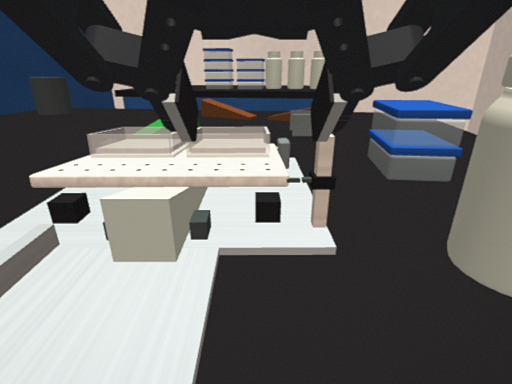

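Level: the pointer tip is at rows 177.5–182.3 (col 298) and the mark at rows 176.7–182.2 (col 302), within 0.5 mm. Next is the stop: look from above, squeeze, slide.

Run:
```python
from h import *
import pickle
P=lambda:w2b(np.array(robot.current_position())).round(1)
R=tilt(0,-1)
robot.servo_line(b2w(60,-110,150),v=.2)
robot.move_to(b2w(-88,-287,160),R)
robot.gripper_to(.85)
p=wristpic();pickle.dump(p,open("w5.pkl","wb"));cv2.imwrite("pics/w5.png",p["pixels"])
print(tips(p),P(),robot.current_t())
w=(cloud(p)-[*O,0])@RB*1000
k=(w[...,2]>80)&(w[...,2]<92)&(abs(w[...,0]+85)<35)&(abs(w[...,1]+287)<45);q=w[k]
px=p["pixels"].min(-1)[k]
for n,s in(("dark",px<80),("light",px>=80)): print(n,s.sum(),np.percentile(q[s],[2,50,98],axis=0).round(1).tolist() if s.sum() else 0)
```

```text
[(3629, [0.013, -0.037, -0.011]), (3604, [0.013, 0.062, -0.011])] [ -87.7 -286.9  158.9] 32.85
dark 2246 [[-104.8, -312.1, 83.4], [-90.8, -290.4, 86.7], [-77.4, -265.3, 88.0]]
light 758 [[-106.1, -311.9, 82.3], [-65.0, -288.3, 86.3], [-60.3, -263.1, 87.8]]
```

View pics/w5.png

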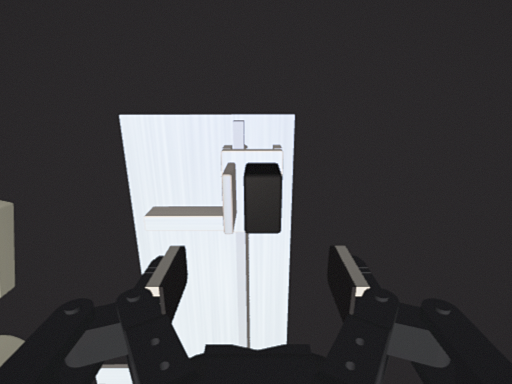

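Stop grip in view: black block at (262,198), steel tab at (230,198), squeezed centre at base x about -87, y about -288.

Run:
```python
from h import *
P=lambda:w2b(np.array(robot.current_position())).round(1)
print("hit",robot.servo_line(b2w(-87.5,-287.5,44),v=.12,until_force=10),P())
robot.gripper_to(0.0,f_grip=35)
gw=robot.current_grip_width();print(gw,gw*85,robot.current_grip_force(),np.round(robot.current_contact_force(),1),robot.current_t())
if .40<gw<.475:
    y0=P()[1]
    print("blocked",robot.servo_line(b2w(-87.5,-100,44),v=.08,until_force=20),P(),np.round(robot.current_contact_force(),1),robot.current_grip_width())
    robot.sleep(.2)
    print("contact",robot.servo_line(b2w(-87.5,-87.5,44),v=.02,until_force=4),P(),np.round(robot.current_contact_force(),1),robot.current_grip_width(),robot.current_t())
```

```text
hit False [ -86.9 -288.2   45.1]
0.43664705031596857 37.114999276857326 38.81090462207794 [-5.6 -0.5  8.7] 34.375
blocked False [ -88.6 -101.4   46.9] [-9.1 -1.5 12.6] 0.4370767511985861
contact True [-88.7 -92.8  47. ] [-1.7 -1.2  3.6] 0.43689670026883687 37.5667
```

Run:
```python
from h import *
P=lambda:w2b(np.array(robot.current_position())).round(1)
F=lambda:(np.array(robot.current_contact_force())@RB).round(1)
print(P(),F())
for i in range(6):
    x,y,z=P(); robot.servo_line(b2w(-87.5,-92+i,44),v=.02); print(P(),F())
    if i and F()[1]<-5.5: break
q=robot.camera("scene");s=robot.camera("side")
cv2.imwrite("pics/gap.png",np.hstack([cv2.resize(q["pixels"][200:260,170:250],(400,300),interpolation=cv2.INTER_CUBIC),cv2.resize(s["pixels"][235:295,250:330],(400,300),interpolation=cv2.INTER_CUBIC)]))
print(robot.current_t(),robot.current_grip_width())
```

```text
[-88.7 -92.8  47. ] [-1.9 -0.9  3.6]
[-88.8 -92.8  46.9] [-11.6  -0.4  14.9]
[-88.8 -92.8  46.9] [-11.7  -2.7  14.1]
[-88.8 -92.8  46.9] [-11.8  -6.   12.6]
38.45 0.4321184728557304
```

View pics/gap.png

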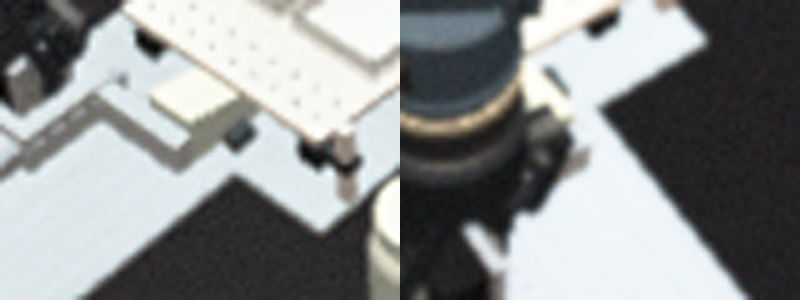

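The bar is against the heel: left tile, contact near (170,125), and the stop does not move under 6 N. Release, retreat and check.

Run:
```python
from h import *
import pickle
P=lambda:w2b(np.array(robot.current_position())).round(1)
x,y,z=P(); robot.gripper_to(.85); robot.sleep(.2); robot.servo_line(b2w(-87.5,-93,150),v=.15); print(P())
R=tilt(0,-1); robot.move_to(b2w(-60,-30,170),R)
p=wristpic();pickle.dump(p,open("w6.pkl","wb"))
w=(cloud(p)-[*O,0])@RB*1000; px=p["pixels"].min(-1)
k=(w[...,2]>80)&(w[...,2]<92)&(px>=80)&(abs(w[...,0]+65)<9)&(abs(w[...,1]+90)<45);q=w[k];print("tab",k.sum(),np.percentile(q,[2,98],axis=0).round(1).tolist() if k.sum() else 0)
k=(w[...,2]>33)&(w[...,2]<41)&(w[...,0]>-50)&(w[...,0]<-25)&(w[...,1]<-20)&(w[...,1]>-90);print("bar y",np.percentile(w[k][:,1],[1,99]).round(1))
k=(w[...,2]>42)&(w[...,2]<53)&(abs(w[...,0])<15)&(w[...,1]<-5)&(w[...,1]>-80);print("wedge top y",np.percentile(w[k][:,1],[1,99]).round(1) if k.sum() else 0)
p=gaugeview();im=p["pixels"][::-1,::-1];g=im.min(-1);pickle.dump(p,open("g3.pkl","wb"))
for c in(292,296,304,305): print(c,g[172:192,c])
print(robot.current_t())
cv2.imwrite("pics/fin.png",np.hstack([cv2.resize(im[120:280,20:340],(400,200)),cv2.resize(pickle.load(open("w6.pkl","rb"))["pixels"],(400,200))]))
```

```text
[-88.  -92.7 149.1]
tab 715 [[-68.3, -115.4, 84.8], [-61.0, -67.8, 88.2]]
bar y [-62.4 -47. ]
wedge top y [-46.6 -18.5]
tilt 50 [ 71. -42.  87.]
292 [232 231 230 233 236 232 127  75  50  48  86 179 241 233 234 231 231 229
 228 234]
296 [231 230 231 233 237 230 126  72  46  46  85 180 240 234 234 231 232 228
 228 234]
304 [ 38  38  36  33  38  62  89  86  52  44  51 134 247 240 236 231 233 228
 227 234]
305 [ 37  40  37  36  41  65  91  87  52  46  49 111 217 244 242 235 235 230
 228 233]
41.3667
```

Run:
```python
from h import *
robot.servo_line(b2w(60,-110,150),v=.2); robot.sleep(.3); print(robot.job_done(),robot.current_t())
```

```text
the job is handed in; nothing more can be done
the job is handed in; nothing more can be done
```

The job is handed in at about 42 s of the 67 s allowed: the wedge holds the deck within about 0.5 mm of the mark, the stop is locked about 0.5 mm from the wedge's heel with its tab out, and the robot is clear of everything; the judge's verdict was not shown.

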